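Draw the selector shaft out of a gearbox case

TASK

The stripped gearbox case on the stall still has its selector shaft lying in it, and the shaft is longer than the cover opening. Take the shaft by its jaw end, tilt it so that the jaw comes up while the tail is still down inside, and draw it out through the opening without forcing it against the casting or shoving the other wares about. Finish holding it in the gripper, level and still, with all of it at least 8 cm higher than the top of the case, for the buyer to look at; do not put it down.

Things in the scene. Friction and masses are not known exactly. Their poses are not given: they have to be found in the camera images.
- gearbox: Bare cast gearbox case, fixed, on two battens; 280 x 160 mm, flat top 172 mm wide, 110 mm above the table. Origin on the table under its middle; x (roughly to the robot's left) from the round bell-housing flange (148 mm across, as high above the table, at x -149 mm) to the far end wall with bearing bores (x +140 mm); z up. Hollow: level floor at z 50 mm, cavity x -128 to 128, y -68 to 68 mm
- mouth (a point): centre of the rectangular cover opening in the case's top, at the level of the top face; axes as the case's. The opening is 145 mm along x and 130 mm wide (case x -35 to +110 mm, y -65 to +65 mm) in an 8 mm thick top plate (underside 52 mm above the inner floor). The closed part of the top towards the bell-housing bears a breather 12 mm high
- shaft_jaw (a point): centre of the jaw of the loose steel selector shaft lying on the case's floor: a flat-sided block 26 mm along the shaft, 22 wide, 42 tall, notched on top, standing on the floor (its underside 21 mm below this point) under the opening. x axis along the shaft from tail to jaw (roughly the case's x), z up. 0.25 to 0.45 kg, balance point some 45 mm towards the tail
- shaft_tail (a point): tail end of the selector shaft, on its axis, 180 mm behind the jaw's centre; it lies under the closed part of the case's top. The shaft is a straight round bar 14 mm thick and 210 mm long, its axis 7 mm above the underside of the jaw
- shaft_tip (a point): short end of the selector shaft, on its axis, 30 mm beyond the jaw
- gear: loose gear wheel, 84 mm across, 24 mm high, on the table beside the case, on the side away from the robot; origin at the centre of its underside; leave alone
- bearing: loose ball bearing, 62 mm across, 16 mm high, on the table beside the case, on the side away from the robot; origin at the centre of its underside; leave alone
- cover: the case's loose cover plate 175 x 130 x 8 mm with a round turret rising 38 mm from it, on the table to the left of the case; origin at the centre of its underside; leave alone
- spanner: loose spanner 210 mm long, 8 mm thick, on the table past the bell-housing end of the case; origin at its middle underneath; leave alone
- driver: loose screwdriver 150 mm long, 26 mm thick, on the table past the bearing-bore end of the case; origin at its middle underneath; leave alone
- hammer: loose hammer 260 mm long, to the left; origin at its middle underneath; leave alone
- tin: closed round tin 76 mm across, 85 mm tall, to the right; origin at the centre of its underside; leave alone
Not all that is in view belongs to the job. What is meant by the part that bears shaft_jaw is not yellow, and is the larger of those in its own colour.

How it is judged:
By the outcome, as a careful person would: the job done as asked, in the order asked, and still so for the second after the job is handed in, while the arm keeps its last pose, push and grip.
It also fails if it takes over 40 s, if anything falls off the work surface, if the arm or the gripper's body presses on something with over 40 N, if the wrist force passes 120 N, or if a joint passes its speed limit or range.

ROBOT

A 6-joint arm with a two-finger parallel gripper is mounted at the origin on the work surface. World frame = base frame: x ahead of the robot, y to its left, z up, the work surface at z = 0. Lengths are in m, angles in rad, forces in N, time in s.
With the tool pointing down it reaches from about 0.35 to 0.975 m from the base axis. Payload 4.9 kg.
Tool frame: the origin (TCP) lies at the very end of the fingers, on their centre line; the grasp point (between the pads) lies 19 mm behind it (arm.pinch_z is the distance from the TCP to the grasp point, in m); y points along the fingers, z is the direction in which the jaws open and shut, and the axes are right-handed (so a half turn about y gives the same grasp; the last joint's range is limited). The gripper opens to 85 mm and grips with 20 to 120 N. Pads are 22 mm wide; open, the fingers measure 114 mm over their backs; the gripper's body (76 mm by 85 mm) begins 54 mm behind the grasp point. The pads swing forward as they close: fully open they stand 13 mm farther back than shut.
Start: joints at [1.05, 0.053, 1.613, -0, 1.476, -0.119], TCP at [0.244, 0.575, 0.231] pointing down, gripper open.
Joint ranges: [-3.01, 3.01], [-1.01, 2.22], [0.06, 2.58], [-1.02, 4.17], [0.09, 2.62], [-3.14, 3.14]. Speed limits (rad/s): [2.57, 2.57, 3.14, 3.14, 3.14, 3.14].

INTERFACE

Orientations are given as [roll, pitch, yaw] about the fixed x, y, z axes, in that order (R = Rz(yaw) Ry(pitch) Rx(roll)).
In Python, from cell import arm, read_camera, get_calibration, workorder gives the robot as it stands. The module is installed in compiled form; this text tells all that it offers.
- The arm moves only by the tool arm_command, never from a script. Its argument "commands" is a list of rows, each a list of 7 numbers: the shift along the tool's x, y, z each as a share of 0.3 m, from -1 to 1, then the turn, a rotation vector about the tool's x, y, z each as a share of 180 degrees, from -1 to 1, then the opening, from 0 (shut) to 1 (fully open). In form: [[x, y, z, ax, ay, az, claw], ...]. A call has 1 to 5 rows; each row is the pose to reach, as a shift and turn from the pose measured when the call began, along the tool's axes at that moment, turning the shorter way round; what a row does not reach only later rows make up. A row lasts 1/12 s, in which the tool goes at most 41.7 mm and 7.16 degrees, less where a joint would pass 70% of its speed; a pose out of reach is approached as far as the arm can. A call with a number of a shift or a turn outside -1 to 1 is refused whole. A call with a gripper value outside its range is refused whole. The fingers move at their own pace and stop on an object; the grip force is fixed at half the most. Time passes only in rows, so rows that repeat a pose let the fingers close. It gives the time, the measured TCP pose, the force and the opening at its end, in the units of the state.
- arm.observe(): the state, without advancing time (a new reading comes with each control period).
- read_camera(name): name is "scene" or "top" or "wrist"; returns the picture (384x512x3 uint8, red, green, blue); there is no depth.
- get_calibration(name): a dict with "K" (3x3 intrinsics, pixels), "world_to_cam" (4x4, takes a point from world to camera coordinates); the wrist camera has in their place "hand_eye" (4x4, takes a point from camera to tool coordinates, whose origin is the TCP and whose axes are the tool frame's). Camera axes: x right, y up, looking along -z (the intrinsics and any distortion apply to the point x, -y, -z); pixel columns grow to the right and rows downward; lengths in m; the calibration is good to about 2 mm. A picture is of the moment at which its call begins: read the wrist's pose just before it. get_calibration takes no time and is no camera call.
- workorder.finish_job(): hands the job in, once; it reports no verdict.
The state is a dict: "time": time; "joint_pos": joint angles; "dq": joint speeds; "joint_torque": joint torques, N m; "tcp_pos": TCP position; "tcp_rot": TCP orientation; "ft_force": force on the tool from outside, world axes, zero at the start; "torque": the same for the moment, N m; "width": finger opening in m.
Only numpy, scipy, OpenCV 4.12 (cv2) and the standard library are available. Lean on these libraries where they do the work, as an engineer would, in place of code of your own. Each camera call takes 0.05 s, during which the arm holds its last target.

## Working session

There is one attempt and no reset: what is moved stays moved. The work goes in short steps, Python scripts to look and compute and a tool call to move; the robot and the scene stay as the last step left them, time stands still between calls to the robot, and variables do not carry over. Pictures are saved under pics/ and viewed, and the job is handed in when it is done.

Besides the shell and the picture viewer there is one more tool, called as a command line: name --pt "numbers of a row" for each row, then --argument value for the rest. arm_command: Moves the arm, as the interface text tells. Shift numbers are shares of 0.3 m and turn numbers shares of 180 degrees, none past 1 either way. Its arguments: {"type":"object","properties":{"commands":{"type":"array"}},"required":["commands"]}

```bash
mkdir -p pics; ls; cat > h.py <<'E'
import numpy as np, cv2
from scipy.spatial.transform import Rotation as R
from cell import arm, read_camera, get_calibration, workorder
def snap(n,f):
    im=read_camera(n); cv2.imwrite(f'pics/{f}.png',im[:,:,::-1]); return im
E
python3 - <<'E'
from h import *
s=arm.observe(); print(s, arm.pinch_z)
for n in ['scene','top','wrist']:
    snap(n,n+'0'); print(n,get_calibration(n))
E
```

```text
pics
{'time': 0.0, 'joint_pos': array([ 1.04998260e+00,  5.33705265e-02,  1.61428905e+00,  6.18623952e-06,
        1.47597685e+00, -1.18966447e-01]), 'dq': array([-0.00102166, -0.00067598,  0.00061455,  0.00100673, -0.00234352,
       -0.00245634]), 'joint_torque': array([ 1.43985588e-03, -3.93683624e+01, -3.70177603e+01, -3.97811550e-05,
        6.95518451e-03, -2.73671411e-06]), 'tcp_pos': array([0.24412029, 0.57468485, 0.23005749]), 'tcp_rot': array([-1.57282492e+00,  2.48680699e-04, -4.01848122e-01]), 'ft_force': array([ 0.13066435, -0.11688561, -0.04277218]), 'torque': array([-0.01454117,  0.04449216, -0.03051208]), 'width': 0.08548832534603192} 0.0187
scene {'K': array([[414.78491084,   0.        , 256.0247617 ],
       [  0.        , 414.78491084, 189.51966687],
       [  0.        ,   0.        ,   1.        ]]), 'world_to_cam': array([[ 0.39717621,  0.91769051, -0.00975668, -0.17200628],
       [-0.77850829,  0.34252971,  0.52592608,  0.33244701],
       [ 0.48597932, -0.20128967,  0.85047432, -1.56422313],
       [ 0.        ,  0.        ,  0.        ,  1.        ]])}
top {
[... 242 characters left out ...]
  [ 0.99121169, -0.02726197,  0.12944565, -0.52275082],
       [-0.12958702, -0.0034768 ,  0.99156196, -1.59792303],
       [ 0.        ,  0.        ,  0.        ,  1.        ]])}
wrist {'K': array([[327.61978512,   0.        , 255.36782122],
       [  0.        , 327.61978512, 192.51076442],
       [  0.        ,   0.        ,   1.        ]]), 'hand_eye': array([[ 4.86407661e-04, -9.47527294e-01, -3.19674507e-01,
        -8.25335776e-02],
       [ 1.04180433e-03,  3.19674852e-01, -9.47526730e-01,
        -1.42924014e-01],
       [ 9.99999339e-01,  1.27845974e-04,  1.14263034e-03,
         5.83554212e-04],
       [ 0.00000000e+00,  0.00000000e+00,  0.00000000e+00,
         1.00000000e+00]])}
```

View pics/scene0.png

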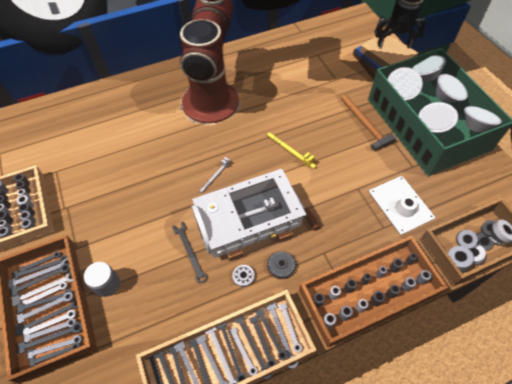

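View pics/top0.png

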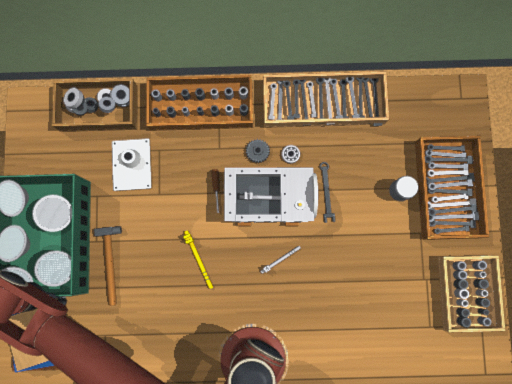

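View pics/wrist0.png

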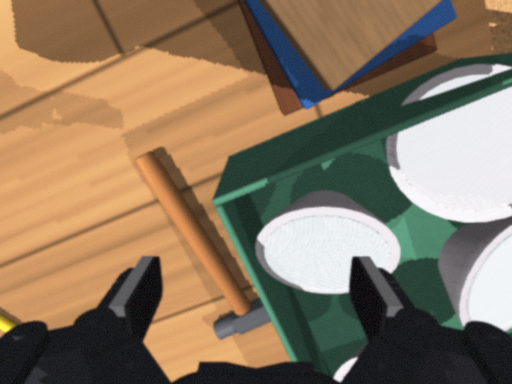

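The top view shows the case at about (268,195), with the shaft in its opening and the jaw near (248,197). The yellow shaft at (198,258) and the small grey one at (280,260) are decoys. I'll zoom in on the case.

```bash
python3 - <<'E'
from h import *
a=cv2.imread('pics/top0.png')[155:235,205:345]; b=cv2.imread('pics/scene0.png')[160:265,180:330]
cv2.imwrite('pics/ztop.png',cv2.resize(a,None,fx=5.5,fy=5.5,interpolation=cv2.INTER_CUBIC))
cv2.imwrite('pics/zsc.png',cv2.resize(b,None,fx=5,fy=5,interpolation=cv2.INTER_CUBIC))
E
```

```text
(no output)
```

View pics/ztop.png

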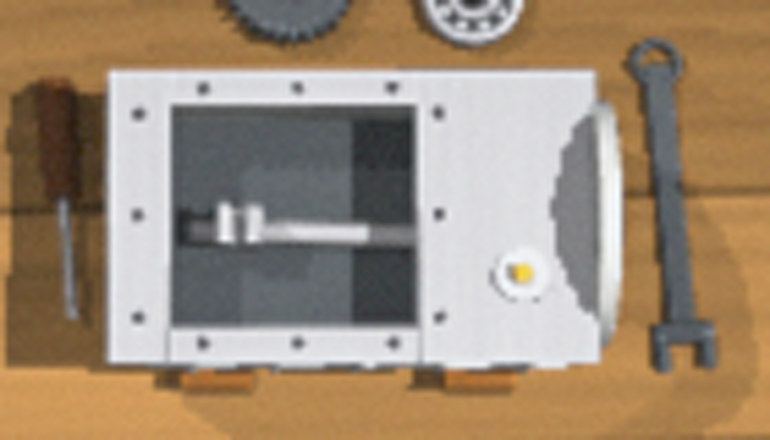

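View pics/zsc.png

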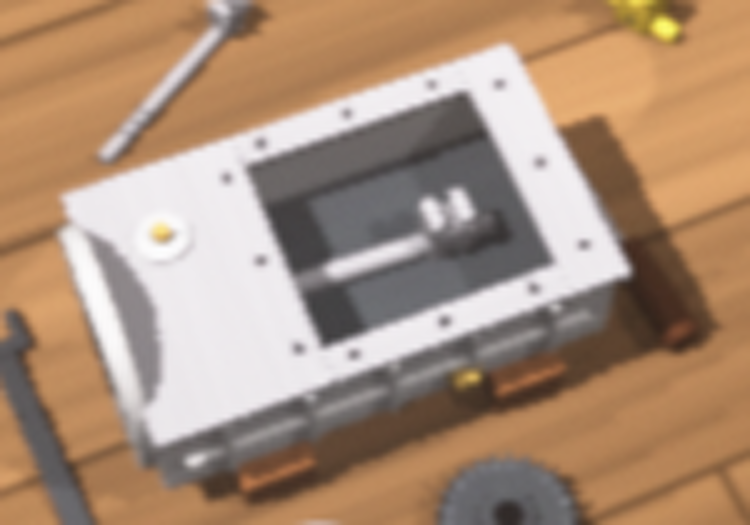

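```bash
cat >> h.py <<'E'
def ray(n,px,z,pose=None):
    c=get_calibration(n); K=c['K']
    d=np.array([(px[0]-K[0,2])/K[0,0],-(px[1]-K[1,2])/K[1,1],-1.])
    if n=='wrist':
        T=np.eye(4); p,r=pose; T[:3,:3]=R.from_euler('xyz',r).as_matrix(); T[:3,3]=p; M=T@c['hand_eye']
    else: M=np.linalg.inv(c['world_to_cam'])
    o=M[:3,3]; v=M[:3,:3]@d
    return o+v*(z-o[2])/v[2]
E
python3 - <<'E'
from h import *
t=lambda x,y:(205+(x+.5)/5.5-.5,155+(y+.5)/5.5-.5)
s=lambda x,y:(180+(x+.5)/5-.5,160+(y+.5)/5-.5)
for q in [(170,105),(418,105),(418,326),(170,326)]: print('top open',ray('top',t(*q),.11))
for q in [(108,70),(597,70),(600,362),(108,362)]: print('top case',ray('top',t(*q),.11))
for q in [(248,165),(470,93),(552,262),(322,346)]: print('sc open',ray('scene',s(*q),.11))
for q in [(227,222),(254,222)]: print('tines top',ray('top',t(*q),.092))
for q in [(368,232),(275,232),(414,235)]: print('bar top',ray('top',t(*q),.06))
for q in [(433,211),(459,203)]: print('sc tines',ray('scene',s(*q),.092))
for q in [(330,272),(410,250)]: print('sc bar',ray('scene',s(*q),.06))
print(R.from_euler('xyz',arm.observe()['tcp_rot']).as_matrix())
E
```

```text
top open [0.60401993 0.03645696 0.11      ]
top open [ 0.59996605 -0.10878616  0.11      ]
top open [ 0.46993355 -0.104419    0.11      ]
top open [0.47385921 0.03926472 0.11      ]
top case [0.62591319 0.07240995 0.11      ]
top case [ 0.61788146 -0.21438073  0.11      ]
top case [ 0.4461534  -0.20885928  0.11      ]
top case [0.45389839 0.07560372 0.11      ]
sc open [ 0.46880585 -0.10045619  0.11      ]
sc open [0.47540373 0.04046165 0.11      ]
sc open [0.59937883 0.03509147 0.11      ]
sc open [ 0.5958256  -0.10590833  0.11      ]
tines top [0.53644679 0.00511613 0.092     ]
tines top [ 0.5360077 -0.0107943  0.092    ]
bar top [ 0.53266533 -0.07879712  0.06      ]
bar top [ 0.53420586 -0.02292157  0.06      ]
bar top [ 0.53008447 -0.10636363  0.06      ]
sc tines [ 0.53183508 -0.00900095  0.092     ]
sc tines [0.53303757 0.00733225 0.092     ]
sc bar [ 0.52876197 -0.07476858  0.06      ]
sc bar [ 0.53426273 -0.0248697   0.06      ]
[[ 9.20353714e-01 -8.04648202e-04  3.91086171e-01]
 [-3.91086950e-01 -1.39069085e-03  9.20352685e-01]
 [-1.96680172e-04 -9.99998709e-01 -1.59461490e-03]]
```

```bash
cat >> h.py <<'E'
def rot(yaw,th=0):
    # shaft direction u heading = 90deg - yaw (deg), tilted up by th; tool x=-u
    y=np.radians(yaw); t=np.radians(th)
    u=np.array([np.sin(y),np.cos(y),0]); Z=np.array([0,0,1.]); z=np.cross(u,Z)
    x=-(u*np.cos(t)+Z*np.sin(t)); return np.c_[x,np.cross(z,x),z]
def rel(p,M):
    s=arm.observe(); C=R.from_euler('xyz',s['tcp_rot']).as_matrix()
    d=C.T@(np.array(p)-s['tcp_pos'])/.3; r=R.from_matrix(C.T@M).as_rotvec()/np.pi
    print('t',round(s['time'],2),'rel',np.round(d,3),np.round(r,4),'f',np.round(s['ft_force'],1),'w',round(s['width'],4))
E
python3 -c "
from h import *
rel([.535,.0,.25],rot(2))"
```

```text
t 0.15 rel [ 1.641 -0.064 -1.384] [5.000e-04 3.832e-01 3.000e-04] f [ 0.5 -0.5 -0.5] w 0.0855
```

arm_command --pt "0.95 -0.04 -0.8 0 0.383 0 0.55" --pt "0.95 -0.04 -0.8 0 0.383 0 0.55" --pt "0.95 -0.04 -0.8 0 0.383 0 0.55" --pt "0.95 -0.04 -0.8 0 0.383 0 0.55" --pt "0.95 -0.04 -0.8 0 0.383 0 0.55"

```text
time: 0.57
tcp_pos: [0.3385, 0.3876, 0.2373]
tcp_rot: [-1.572, -0.001, -1.032]
ft_force: [1.3, 0.7, -0.8]
width: 0.0469
```

```bash
python3 -c "
from h import *
rel([.535,.0,.25],rot(2))"
```

```text
t 0.57 rel [ 1.445 -0.041 -0.101] [0.0002 0.1826 0.0003] f [ 1.3  0.7 -0.8] w 0.0469
```

arm_command --pt "0.98 -0.04 -0.07 0 0.183 0 0.55" --pt "0.98 -0.04 -0.07 0 0.183 0 0.55" --pt "0.98 -0.04 -0.07 0 0.183 0 0.55" --pt "0.98 -0.04 -0.07 0 0.183 0 0.55" --pt "0.98 -0.04 -0.07 0 0.183 0 0.55"

```text
time: 0.98
tcp_pos: [0.432, 0.2014, 0.246]
tcp_rot: [-1.571, -0.001, -1.612]
ft_force: [0.6, 1.0, -0.1]
width: 0.0472
```

```bash
python3 -c "
from h import *
rel([.535,.0,.25],rot(2))"
```

```text
t 0.98 rel [ 0.657 -0.013  0.371] [ 0.0001 -0.0021  0.0004] f [ 0.6  1.  -0.1] w 0.0472
```

arm_command --pt "0.657 -0.013 0.371 0 -0.002 0 0.55" --pt "0.657 -0.013 0.371 0 -0.002 0 0.55" --pt "0.657 -0.013 0.371 0 -0.002 0 0.55" --pt "0.657 -0.013 0.371 0 -0.002 0 0.55" --pt "0.657 -0.013 0.371 0 -0.002 0 0.55"

```text
time: 1.4
tcp_pos: [0.5264, 0.0155, 0.2495]
tcp_rot: [-1.571, -0.001, -1.606]
ft_force: [1.4, 0.1, -0.4]
width: 0.0468
```

arm_command --pt "0.08 0 0.05 0 0 0 0.55" --pt "0.08 0 0.05 0 0 0 0.55" --pt "0.08 0 0.05 0 0 0 0.55"

```text
time: 1.65
tcp_pos: [0.5406, -0.0104, 0.2489]
tcp_rot: [-1.572, -0.001, -1.609]
ft_force: [-0.3, 0.6, 0.3]
width: 0.0472
```

```bash
python3 -c "
from h import *
rel([.535,.0,.25],rot(2))
s=arm.observe();print(s['tcp_pos'],s['tcp_rot'],s['joint_pos']);snap('wrist','w1')"
```

```text
t 1.65 rel [-0.034 -0.004 -0.02 ] [ 0.0005 -0.0011  0.0002] f [-0.3  0.6  0.3] w 0.0472
[ 0.54061669 -0.01039544  0.24892384] [-1.57238735e+00 -5.24738857e-04 -1.60928069e+00] [-1.56516461e-01 -1.58570865e-01  1.78692546e+00 -7.09557150e-04
  1.51475624e+00 -1.17991400e-01]
```

View pics/w1.png

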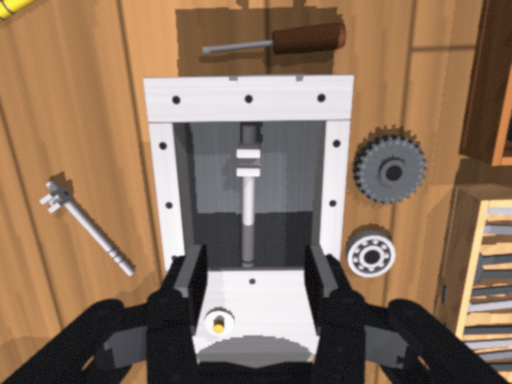

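The wrist picture shows the opening from (176,122) to (324,268). The jaw tines are at about (248,155) and (248,172), and the bar runs down to about (247,265). Next I'll zoom in and measure.

```bash
python3 - <<'E'
from h import *
a=cv2.imread('pics/w1.png')[110:285,165:340]
cv2.imwrite('pics/zw1.png',cv2.resize(a,None,fx=3.4,fy=3.4,interpolation=cv2.INTER_CUBIC))
g=cv2.imread('pics/w1.png',0)
for r in [152,154,156,172,174,185,195,205,215,225,235,245,255]: print(r,g[r,230:268])
E
```

```text
152 [ 99  98  96  95  97 112 160 213 230 235 235 235 235 235 235 236 236 236
 235 235 237 236 237 237 237 238 236 236 235 211 150 105 100 102 100 102
  98  97]
154 [100  99  97  94 101 114 162 217 236 239 240 240 240 239 240 239 241 242
 241 242 241 242 241 243 243 244 243 244 240 220 157 112 109 109 108 107
 108 112]
156 [101  98  96  97  98 112 154 210 231 237 236 238 238 239 239 239 239 239
 239 240 241 239 240 240 240 241 242 240 237 217 155 117 110 112 107 108
 106 111]
172 [102 101  99  98 100 111 164 218 239 242 242 242 241 242 242 241 241 242
 242 243 243 243 244 243 244 244 245 243 236 208 154 120 112 111 110 112
 110 110]
174 [104 104 102  97  99 115 165 223 241 243 243 242 241 241 245 246 246 247
 247 247 247 248 248 247 247 248 247 247 239 209 149 121 115 114 113 112
 111 112]
185 [105 102 102 101  99 101 104 105 101 102 103 105 122 150 174 194 210 223
 232 234 229 220 199 175 146 120 113 115 117 113 116 118 117 115 114 114
 114 116]
195 [120 121 121 116 117 117 117 120 114 104 103 107 125 159 192 214 223 231
 234 235 228 219 196 169 143 121 116 115 117 118 117 118 118 11
[... 279 characters left out ...]
55 115  77  63  57  57  58  58  63  59  59  55  57
  58  58]
225 [ 56  57  60  58  57  61  58  57  51  49  51  58  82 104 133 151 166 174
 182 173 161 139 119  94  77  66  60  59  57  60  58  60  60  58  59  56
  59  59]
235 [ 61  56  59  56  59  59  59  57  54  51  50  66  80 103 113 122 122 124
 121 122 120 115 105  91  73  62  60  61  57  58  55  54  56  58  59  55
  56  57]
245 [ 58  60  56  56  58  54  60  57  53  48  51  66  85 104 114 121 124 123
 124 121 119 112 100  87  71  58  63  61  62  61  57  58  59  61  55  60
  60  63]
255 [ 57  57  56  60  60  56  60  57  51  47  46  64  87 102 114 120 125 124
 121 118 115 110  98  85  68  60  57  55  56  63  57  61  61  58  53  55
  58  60]
```

View pics/zw1.png

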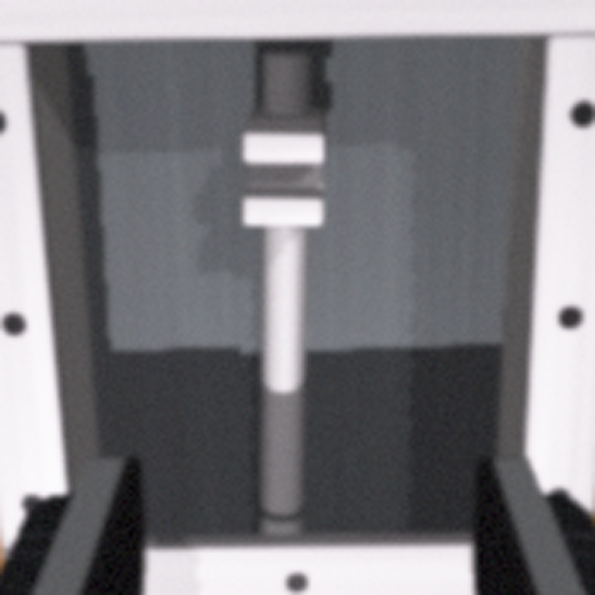

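```bash
python3 - <<'E'
from h import *
P=([.54062,-.0104,.24892],[-1.572387,-.000525,-1.60928])
z=lambda x,y:(165+(x+.5)/3.4-.5,110+(y+.5)/3.4-.5)
for q in [(243,132),(324,132),(243,226),(324,226),(284,179)]: print('jaw',ray('wrist',z(*q),.092,P))
for q in [(248.5,185),(248.2,195),(248,215),(247,245),(246.8,255)]: print('bar',ray('wrist',q,.064,P))
for q in [(25,45),(548,38),(145,545),(474,545)]: print('open',ray('wrist',z(*q),.11,P))
print('groove',ray('wrist',z(282,517),.064,P))
E
```

```text
jaw [0.52339274 0.01463186 0.092     ]
jaw [0.54539101 0.01377903 0.092     ]
jaw [ 0.52186018 -0.01185133  0.092     ]
jaw [ 0.54447634 -0.01272583  0.092     ]
jaw [0.53392668 0.00113652 0.092     ]
bar [ 0.53222396 -0.02987072  0.064     ]
bar [ 0.53139974 -0.0409415   0.064     ]
bar [ 0.53013126 -0.06380226  0.064     ]
bar [ 0.52734336 -0.0999361   0.064     ]
bar [ 0.52652347 -0.11251857  0.064     ]
open [0.47158775 0.04206617 0.11      ]
open [0.60175326 0.03872361 0.11      ]
open [ 0.48918552 -0.10170538  0.11      ]
open [ 0.58462272 -0.10535862  0.11      ]
groove [ 0.52701201 -0.12115323  0.064     ]
```

```bash
python3 -c "
from h import *
rel([.534,.0,.14],rot(3.2))"
```

```text
t 1.7 rel [-0.03   0.363 -0.021] [0.0005 0.0061 0.0001] f [ 0.1 -0.   0.5] w 0.0473
```

arm_command --pt "-0.03 0.36 -0.021 0.0005 0.006 0 0.5" --pt "-0.03 0.36 -0.021 0.0005 0.006 0 0.5" --pt "-0.03 0.36 -0.021 0.0005 0.006 0 0.5" --pt "-0.03 0.36 -0.021 0.0005 0.006 0 0.5" --pt "-0.03 0.36 -0.021 0.0005 0.006 0 0.5"

```text
time: 2.12
tcp_pos: [0.5326, 0.0012, 0.1397]
tcp_rot: [-1.574, -0.0, -1.624]
ft_force: [1.2, -0.1, 1.6]
width: 0.0426
```

```bash
python3 -c "
from h import *
rel([.534,.0,.058],rot(3.2))
s=arm.observe();print(s['tcp_pos'],s['tcp_rot']);snap('wrist','w2')"
```

```text
t 2.12 rel [0.004 0.272 0.006] [0.0011 0.0007 0.    ] f [ 1.2 -0.1  1.6] w 0.0426
[0.532596   0.00124422 0.13966806] [-1.57425106e+00 -6.55946287e-06 -1.62440166e+00]
```

View pics/w2.png

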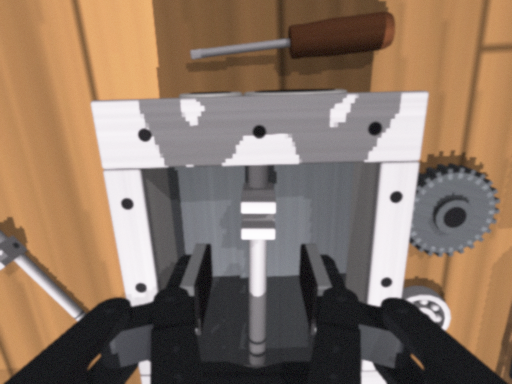

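The jaw's top spans (241–276, 201–239), roughly centred between the fingers at columns 208 and 303. I'll compute its centre again from this view.

```bash
python3 - <<'E'
from h import *
P=([0.532596,0.00124422,0.13966806],[-1.57425,0,-1.6244])
for q in [(241,201.5),(276,201.5),(241,239),(276,239),(258.5,220)]: print('jaw',ray('wrist',q,.092,P))
for q in [(258.3,245),(258,290),(258,340)]: print('bar',ray('wrist',q,.064,P))
for q in [(140,167),(380,162)]: print('open',ray('wrist',q,.11,P))
rel([.5345,.001,.058],rot(3))
E
```

```text
jaw [0.52400599 0.01421185 0.092     ]
jaw [0.54566714 0.01306299 0.092     ]
jaw [ 0.5222515 -0.011503   0.092    ]
jaw [ 0.54479286 -0.01268945  0.092     ]
jaw [0.53420312 0.00119802 0.092     ]
bar [ 0.53257326 -0.03113382  0.064     ]
bar [ 0.53032572 -0.07038661  0.064     ]
bar [ 0.52781641 -0.11905389  0.064     ]
open [0.4719031  0.04358497 0.11      ]
open [0.60155428 0.0394368  0.11      ]
t 2.17 rel [-0.001  0.281 -0.   ] [-0.0004 -0.0005  0.0001] f [0.4 0.4 0.9] w 0.043
```

arm_command --pt "-0.001 0.1 0 0 0 0 0.5" --pt "-0.001 0.19 0 0 0 0 0.5" --pt "-0.001 0.25 0 0 0 0 0.5" --pt "-0.001 0.278 0 0 0 0 0.5" --pt "-0.001 0.278 0 0 0 0 0.5"

```text
time: 2.58
tcp_pos: [0.535, 0.0011, 0.0593]
tcp_rot: [-1.569, -0.0, -1.624]
ft_force: [0.3, -0.1, -1.5]
width: 0.0426
```

```bash
python3 -c "
from h import *
rel([.5343,.001,.058],rot(3));snap('wrist','w3')"
```

```text
t 2.58 rel [ 0.001  0.004 -0.002] [-0.0005 -0.0004  0.0002] f [ 0.3 -0.1 -1.5] w 0.0426
```

View pics/w3.png

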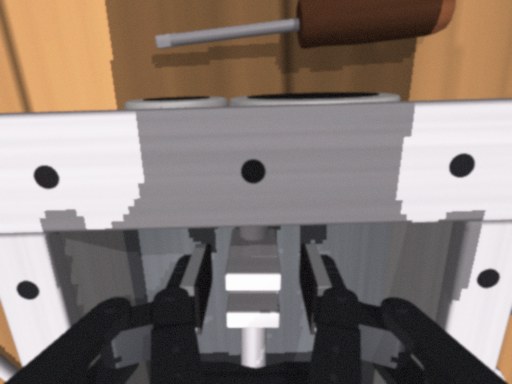

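The jaw, at columns 225–280, sits between the pads at 212 and 303, and nothing is touching. I'll close the gripper.

arm_command --pt "0 0.003 -0.002 0 0 0 0" --pt "0 0.003 -0.002 0 0 0 0" --pt "0 0.003 -0.002 0 0 0 0" --pt "0 0.003 -0.002 0 0 0 0" --pt "0 0.003 -0.002 0 0 0 0"

```text
time: 3.05
tcp_pos: [0.5374, 0.0008, 0.0627]
tcp_rot: [-1.562, -0.001, -1.624]
ft_force: [-1.1, 1.1, 6.8]
width: 0.0207
```

arm_command --pt "0 0 0 0 0 0 0" --pt "0 0 0 0 0 0 0" --pt "0 0 0 0 0 0 0"

```text
time: 3.3
tcp_pos: [0.5374, 0.0008, 0.0627]
tcp_rot: [-1.562, -0.001, -1.624]
ft_force: [1.3, -0.3, 3.0]
width: 0.0212
```

```bash
python3 -c "
from h import *
rel([.5343,.001,.062],rot(3));s=arm.observe();print(s['tcp_pos'],s['tcp_rot'],s['torque']);snap('wrist','w4')"
```

```text
t 3.3 rel [-0.     0.002 -0.01 ] [-0.0028 -0.0004  0.0003] f [ 1.3 -0.3  3. ] w 0.0212
[0.53738776 0.00083293 0.06273076] [-1.56214050e+00 -7.97824316e-04 -1.62447749e+00] [ 0.09016596 -0.18452075  0.06014011]
```

View pics/w4.png

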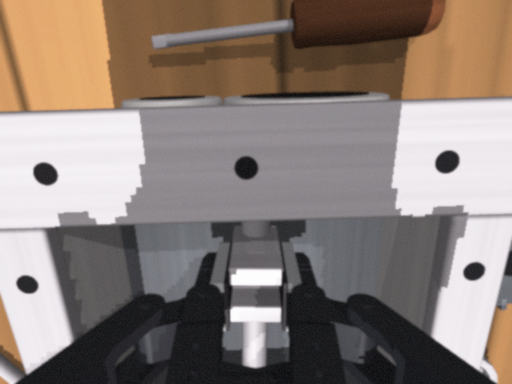

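```bash
cat >> h.py <<'E'
def wp(M0,p0,tail,th,du=0,dz=0,yaw=3.):
    # target TCP for shaft tilted th, slid du along its axis, raised dz
    Rt=rot(yaw,th)@rot(yaw,0).T
    u=-rot(yaw,th)[:,0]
    return tail+Rt@(p0-tail)+u*du+np.array([0,0,dz]), Rt@M0
E
cat > g0.py <<'E'
from h import *
p0=np.array([.53739,.00083,.06273]); M0=R.from_euler('xyz',[-1.56214,-.0008,-1.62448]).as_matrix()
jaw=np.array([.5368,.001,.071]); y=np.radians(3); tail=jaw-.18*np.array([np.sin(y),np.cos(y),0]); tail[2]=.050
E
python3 -c "
from g0 import *
for th,dz in [(0,.004),(0,.004),(3,.004),(6,.004),(9,.004),(12,.004),(15,.004),(18,.004)]:
    print(th);rel(*wp(M0,p0,tail,th,0,dz))"
```

```text
0
t 3.35 rel [ 0.    -0.013  0.   ] [0. 0. 0.] f [-0.3  0.7 -0.5] w 0.0211
0
t 3.35 rel [ 0.    -0.013  0.   ] [0. 0. 0.] f [-0.3  0.7 -0.5] w 0.0211
3
t 3.35 rel [ 0.003 -0.044  0.   ] [-0.      0.0002  0.0167] f [-0.3  0.7 -0.5] w 0.0211
6
t 3.35 rel [ 0.008 -0.076  0.001] [-0.      0.0003  0.0333] f [-0.3  0.7 -0.5] w 0.0211
9
t 3.35 rel [ 0.014 -0.106  0.001] [-0.      0.0004  0.05  ] f [-0.3  0.7 -0.5] w 0.0211
12
t 3.35 rel [ 0.022 -0.137  0.001] [-0.0001  0.0006  0.0667] f [-0.3  0.7 -0.5] w 0.0211
15
t 3.35 rel [ 0.032 -0.167  0.001] [-0.0001  0.0007  0.0833] f [-0.3  0.7 -0.5] w 0.0211
18
t 3.35 rel [ 0.043 -0.196  0.002] [-0.0001  0.0009  0.1   ] f [-0.3  0.7 -0.5] w 0.0211
```

arm_command --pt "0 -0.007 0 0 0 0 0" --pt "0 -0.013 0 0 0 0 0" --pt "0.001 -0.024 0 0 0 0.006 0" --pt "0.003 -0.044 0 0 0 0.0167 0" --pt "0.008 -0.076 0.001 0 0 0.0333 0"

```text
time: 3.77
tcp_pos: [0.5364, -0.0006, 0.0848]
tcp_rot: [-1.564, 0.107, -1.622]
ft_force: [0.3, -0.2, -2.9]
width: 0.021
```

```bash
python3 -c "
from g0 import *
s=arm.observe();print(s['tcp_pos'],s['torque'])
for th in [6,9,12,15,18]:
    print(th);rel(*wp(M0,p0,tail,th,0,.004))
snap('wrist','w5')"
```

```text
[ 0.53635554 -0.00057763  0.08482505] [-0.00738631  0.04393508 -0.01856586]
6
t 3.77 rel [ 0.003 -0.002  0.003] [ 0.0008  0.0008 -0.0009] f [ 0.3 -0.2 -2.9] w 0.021
9
t 3.77 rel [ 0.006 -0.034  0.003] [0.0008 0.0009 0.0157] f [ 0.3 -0.2 -2.9] w 0.021
12
t 3.77 rel [ 0.01  -0.065  0.004] [0.0008 0.001  0.0324] f [ 0.3 -0.2 -2.9] w 0.021
15
t 3.77 rel [ 0.016 -0.096  0.004] [0.0008 0.0011 0.0491] f [ 0.3 -0.2 -2.9] w 0.021
18
t 3.77 rel [ 0.024 -0.126  0.004] [0.0008 0.0013 0.0657] f [ 0.3 -0.2 -2.9] w 0.021
```

View pics/w5.png

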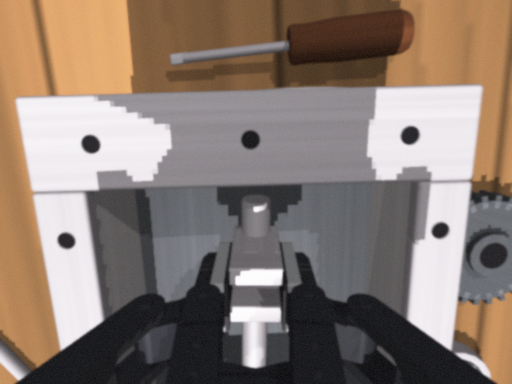

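The jaw hasn't shifted between the pads and the tip at (256,210) is coming up, so I'll keep tilting.

arm_command --pt "0.006 -0.034 0.003 0.001 0.001 0.0157 0" --pt "0.01 -0.065 0.003 0.001 0.001 0.0324 0" --pt "0.016 -0.096 0.003 0.001 0.001 0.049 0" --pt "0.024 -0.126 0.003 0.001 0.001 0.0657 0" --pt "0.024 -0.126 0.003 0.001 0.001 0.0657 0"

```text
time: 4.23
tcp_pos: [0.5391, -0.016, 0.1256]
tcp_rot: [-1.554, 0.313, -1.626]
ft_force: [0.6, -0.3, -3.4]
width: 0.0214
```

```bash
python3 -c "
from g0 import *
s=arm.observe();print(s['tcp_pos'],s['torque'],s['joint_pos'])
for du in [0,.02,.04,.06,.08,.1]:
    print(du);rel(*wp(M0,p0,tail,18,du,.004))
snap('wrist','w6');a=snap('scene','s6')[150:275,170:340,::-1];cv2.imwrite('pics/zs6.png',cv2.resize(a,None,fx=4.5,fy=4.5,interpolation=cv2.INTER_CUBIC))"
```

```text
[ 0.53908915 -0.01604206  0.12557388] [-0.24923121  0.0140008   0.01637826] [-0.32745037 -0.04627469  1.91848018  0.31307085  1.35034014 -0.35088604]
0
t 4.23 rel [-0.009  0.016 -0.009] [-0.0028 -0.0005  0.0003] f [ 0.6 -0.3 -3.4] w 0.0214
0.02
t 4.23 rel [-0.075  0.016 -0.009] [-0.0028 -0.0005  0.0003] f [ 0.6 -0.3 -3.4] w 0.0214
0.04
t 4.23 rel [-0.142  0.016 -0.009] [-0.0028 -0.0005  0.0003] f [ 0.6 -0.3 -3.4] w 0.0214
0.06
t 4.23 rel [-0.209  0.016 -0.009] [-0.0028 -0.0005  0.0003] f [ 0.6 -0.3 -3.4] w 0.0214
0.08
t 4.23 rel [-0.275  0.016 -0.01 ] [-0.0028 -0.0005  0.0003] f [ 0.6 -0.3 -3.4] w 0.0214
0.1
t 4.23 rel [-0.342  0.016 -0.01 ] [-0.0028 -0.0005  0.0003] f [ 0.6 -0.3 -3.4] w 0.0214
```

View pics/w6.png

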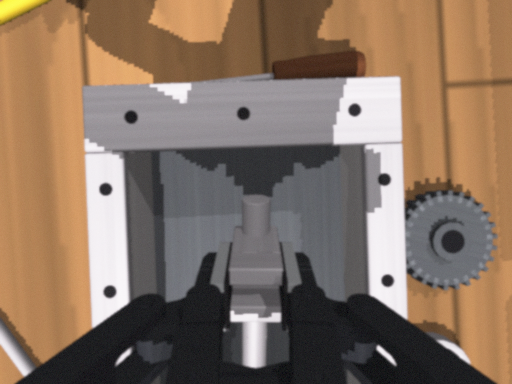

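View pics/zs6.png

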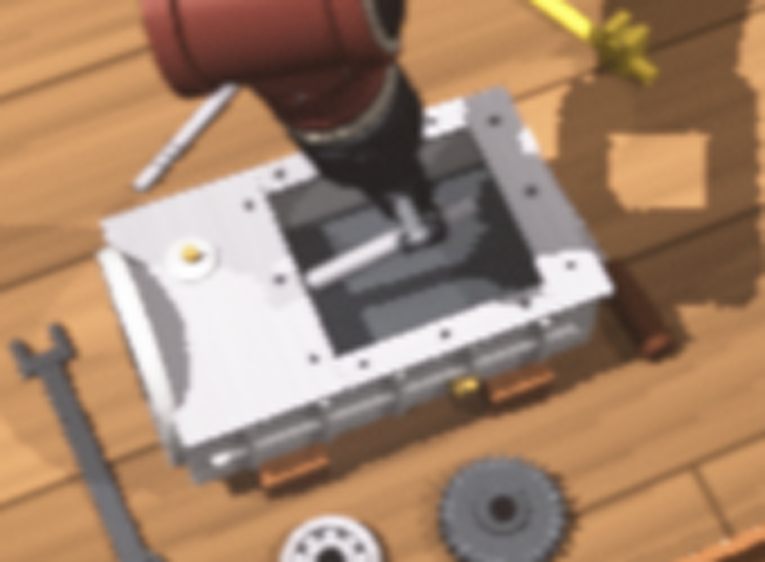

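arm_command --pt "-0.01 0.014 -0.009 -0.003 0 0 0" --pt "-0.01 0.014 -0.009 -0.003 0 0 0"

```text
time: 4.5
tcp_pos: [0.5346, -0.0089, 0.1195]
tcp_rot: [-1.57, 0.312, -1.625]
ft_force: [-0.8, -0.1, -2.8]
width: 0.021
```

```bash
python3 -c "
from g0 import *
s=arm.observe();print(s['tcp_pos'],s['torque'])
for du in [0,.06,.1]:
    print(du);rel(*wp(M0,p0,tail,18,du,.004))"
```

```text
[ 0.53457385 -0.00888455  0.11948347] [-0.1784916   0.04837504 -0.0008419 ]
0
t 4.5 rel [ 0.007 -0.01   0.008] [ 0.0022 -0.0002  0.0005] f [-0.8 -0.1 -2.8] w 0.021
0.06
t 4.5 rel [-0.193 -0.01   0.007] [ 0.0022 -0.0002  0.0005] f [-0.8 -0.1 -2.8] w 0.021
0.1
t 4.5 rel [-0.326 -0.011  0.007] [ 0.0022 -0.0002  0.0005] f [-0.8 -0.1 -2.8] w 0.021
```

arm_command --pt "-0.03 -0.005 0.004 0.001 0 0 0" --pt "-0.07 -0.005 0.004 0.001 0 0 0" --pt "-0.11 -0.005 0.004 0.001 0 0 0" --pt "-0.15 -0.005 0.004 0.001 0 0 0" --pt "-0.19 -0.005 0.004 0.001 0 0 0"

```text
time: 4.92
tcp_pos: [0.5388, 0.0465, 0.1391]
tcp_rot: [-1.566, 0.312, -1.624]
ft_force: [0.7, 0.3, -2.8]
width: 0.0207
```

```bash
python3 -c "
from g0 import *
s=arm.observe();print(s['tcp_pos'],s['torque'],s['joint_pos'])
for du in [.06,.1,.12]:
    print(du);rel(*wp(M0,p0,tail,18,du,.004))
snap('wrist','w7');a=snap('scene','s7')[130:275,160:340,::-1];cv2.imwrite('pics/zs7.png',cv2.resize(a,None,fx=4,fy=4,interpolation=cv2.INTER_CUBIC))"
```

```text
[0.53878185 0.04649008 0.13910356] [-0.19664048  0.07413095  0.00549018] [-0.21255963 -0.0744988   1.92097783  0.31644685  1.35211171 -0.23667854]
0.06
t 4.92 rel [ 0.003 -0.005  0.003] [0.0011 0.0002 0.0005] f [ 0.7  0.3 -2.8] w 0.0207
0.1
t 4.92 rel [-0.13  -0.005  0.003] [0.0011 0.0002 0.0005] f [ 0.7  0.3 -2.8] w 0.0207
0.12
t 4.92 rel [-0.197 -0.005  0.003] [0.0011 0.0002 0.0005] f [ 0.7  0.3 -2.8] w 0.0207
```

View pics/w7.png

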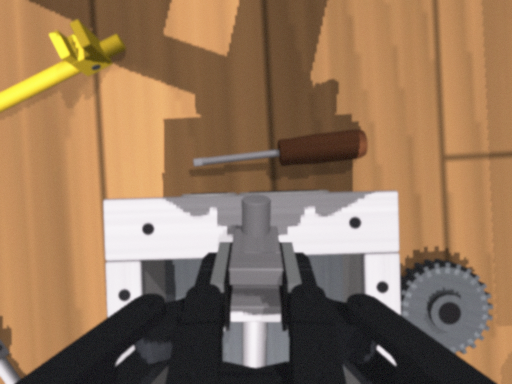

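View pics/zs7.png

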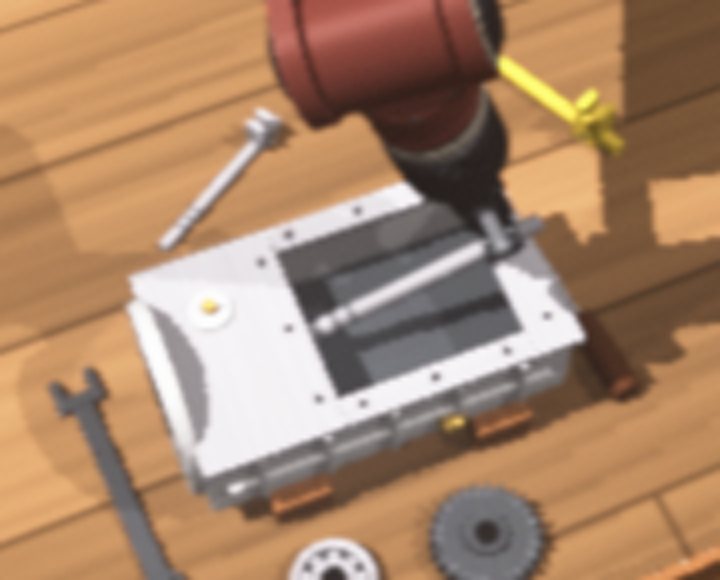

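The bar slides freely. Its tail groove is at the rim, about (322,325) in the zoom. I'll slide it another 45 mm.

arm_command --pt "-0.03 -0.003 0.002 0.001 0 0 0" --pt "-0.065 -0.003 0.002 0.001 0 0 0" --pt "-0.1 -0.003 0.002 0.001 0 0 0" --pt "-0.13 -0.003 0.002 0.001 0 0 0" --pt "-0.15 -0.003 0.002 0.001 0 0 0"

```text
time: 5.43
tcp_pos: [0.542, 0.0904, 0.1549]
tcp_rot: [-1.561, 0.312, -1.621]
ft_force: [0.7, 0.0, -3.6]
width: 0.0211
```

```bash
python3 -c "
from g0 import *
s=arm.observe();print(s['tcp_pos'],s['torque'])
for th,du,dz in [(18,.105,.004),(18,.105,.06),(18,.105,.12),(9,.105,.15),(0,.105,.18)]:
    p,M=wp(M0,p0,tail,th,du,dz);print(th,p);rel(p,M)
a=snap('scene','s8')[110:275,140:340,::-1];cv2.imwrite('pics/zs8.png',cv2.resize(a,None,fx=3.6,fy=3.6,interpolation=cv2.INTER_CUBIC))"
```

```text
[0.54200496 0.09040971 0.15486276] [-0.18862704 -0.00882205 -0.02400001]
18 [0.54194972 0.08783472 0.15413387]
t 5.43 rel [ 0.009 -0.     0.   ] [-0.0002  0.0011  0.0003] f [ 0.7  0.  -3.6] w 0.0211
18 [0.54194972 0.08783472 0.21013387]
t 5.43 rel [-0.048 -0.178  0.002] [-0.0002  0.0011  0.0003] f [ 0.7  0.  -3.6] w 0.0211
18 [0.54194972 0.08783472 0.27013387]
t 5.43 rel [-0.11  -0.368  0.004] [-0.0002  0.0011  0.0003] f [ 0.7  0.  -3.6] w 0.0211
9 [0.5425975  0.10019511 0.25713537]
t 5.43 rel [-0.136 -0.314  0.003] [-0.0002  0.0006 -0.0497] f [ 0.7  0.  -3.6] w 0.0211
0 [0.54288528 0.1056861  0.24273   ]
t 5.43 rel [-0.139 -0.263  0.003] [-0.0003  0.0002 -0.0997] f [ 0.7  0.  -3.6] w 0.0211
```

View pics/zs8.png

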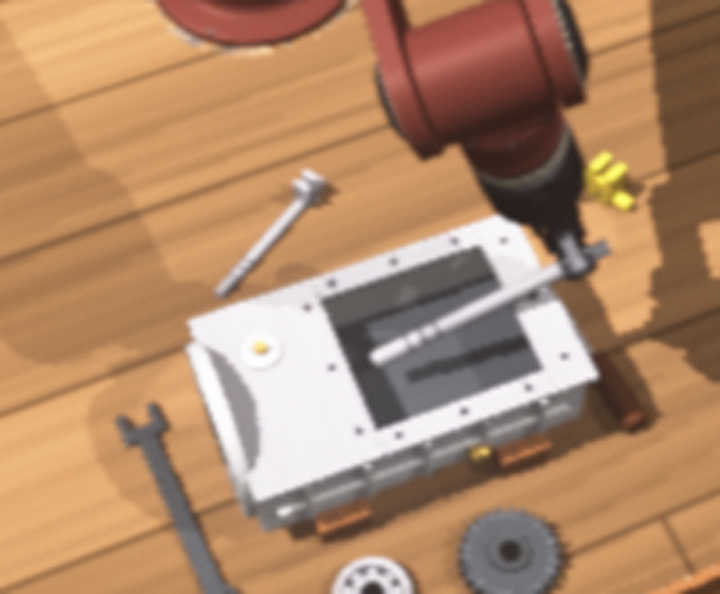

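The tail, at (375,357) in the zoom, is now inside the opening and clear of the rim. I'll lift straight up, then level the shaft.

arm_command --pt "-0.02 -0.07 0.001 0 0 0 0" --pt "-0.04 -0.15 0.001 0 0 0 0" --pt "-0.065 -0.23 0.002 0 0 0 0" --pt "-0.09 -0.31 0.003 0 0 0 0" --pt "-0.11 -0.368 0.004 0 0 0 0"

```text
time: 5.9
tcp_pos: [0.5425, 0.0882, 0.2729]
tcp_rot: [-1.558, 0.313, -1.62]
ft_force: [-0.4, -0.5, -2.6]
width: 0.0209
```

```bash
python3 -c "
from g0 import *
s=arm.observe();print(s['tcp_pos'],s['torque'])
for th,du,dz in [(14,.105,.13),(9,.105,.15),(5,.105,.17),(0,.105,.18)]:
    p,M=wp(M0,p0,tail,th,du,dz);rel(p,M)"
```

```text
[0.54254295 0.08823069 0.27288172] [-0.17694572 -0.04080848 -0.0212508 ]
t 5.9 rel [-0.007  0.043 -0.002] [-0.0011  0.0012 -0.022 ] f [-0.4 -0.5 -2.6] w 0.0209
t 5.9 rel [-0.022  0.062 -0.003] [-0.0011  0.0009 -0.0498] f [-0.4 -0.5 -2.6] w 0.0209
t 5.9 rel [-0.033  0.064 -0.003] [-0.0011  0.0007 -0.072 ] f [-0.4 -0.5 -2.6] w 0.0209
t 5.9 rel [-0.024  0.113 -0.003] [-0.0011  0.0004 -0.0998] f [-0.4 -0.5 -2.6] w 0.0209
```

arm_command --pt "-0.005 0.03 -0.002 0 0 -0.022 0" --pt "-0.015 0.045 -0.002 0 0 -0.045 0" --pt "-0.02 0.06 -0.002 0 0 -0.07 0" --pt "-0.024 0.08 -0.002 0 0 -0.09 0" --pt "-0.024 0.09 -0.002 0 0 -0.1 0"

```text
time: 6.32
tcp_pos: [0.5429, 0.1047, 0.2491]
tcp_rot: [-1.559, -0.003, -1.622]
ft_force: [0.0, 0.1, -3.5]
width: 0.0206
```

arm_command --pt "0 0 0 0 0 0 0" --pt "0 0 0 0 0 0 0" --pt "0 0 0 0 0 0 0"

```text
time: 6.57
tcp_pos: [0.5429, 0.1045, 0.2491]
tcp_rot: [-1.559, -0.003, -1.623]
ft_force: [-0.2, 0.9, -3.4]
width: 0.0206
```

```bash
python3 -c "
from g0 import *
s=arm.observe();print(s['tcp_pos'],s['tcp_rot'],s['torque'],s['dq'])
rel(*wp(M0,p0,tail,0,.105,.18))
snap('wrist','w9');snap('top','t9')
a=snap('scene','s9')[90:240,150:350,::-1];cv2.imwrite('pics/zs9.png',cv2.resize(a,None,fx=4,fy=4,interpolation=cv2.INTER_CUBIC))
a=cv2.imread('pics/t9.png')[130:250,150:350];cv2.imwrite('pics/zt9.png',cv2.resize(a,None,fx=4,fy=4,interpolation=cv2.INTER_CUBIC))"
```

```text
[0.5428634  0.10449409 0.24907483] [-1.55872178 -0.00250129 -1.62272142] [0.14297155 0.06100162 0.00701162] [-0.0091339  -0.00487289 -0.00231095 -0.00220718 -0.00013517  0.00131455]
t 6.57 rel [-0.004  0.021 -0.   ] [-0.0011  0.0006  0.0005] f [-0.2  0.9 -3.4] w 0.0206
```

View pics/w9.png

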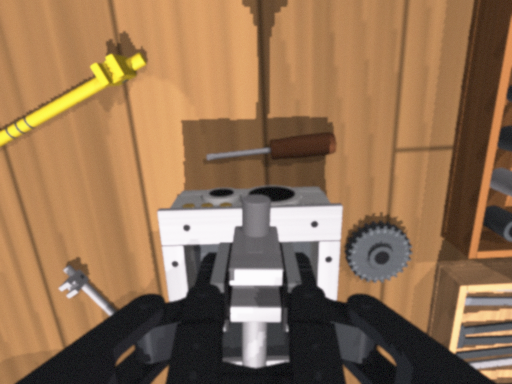

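View pics/zs9.png

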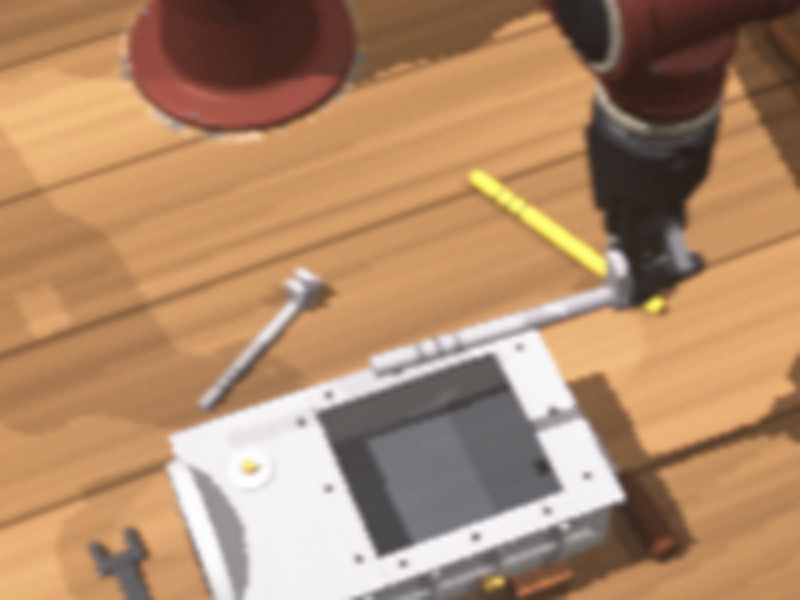

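View pics/zt9.png

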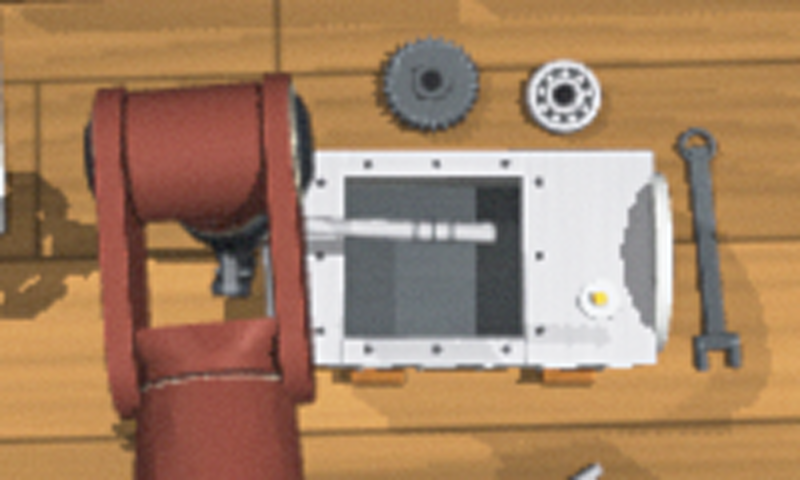

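```bash
python3 - <<'E'
from h import *
def P(n):
    c=get_calibration(n); return c['K']@np.diag([1,-1,-1])@c['world_to_cam'][:3]
def tri(s,t):
    s=np.array([150+(s[0]+.5)/4-.5,90+(s[1]+.5)/4-.5]);t=np.array([150+(t[0]+.5)/4-.5,130+(t[1]+.5)/4-.5])
    X=cv2.triangulatePoints(P('scene'),P('top'),s.reshape(2,1),t.reshape(2,1)).ravel();return X[:3]/X[3]
a=tri((375,365),(495,232));print('tail',a)
b=tri((460,342),(420,230)); print('groove end',b)
s=arm.observe();p=s['tcp_pos'];print('jaw bottom/axis exp', p+[0,0,.008-.014])
E
```

```text
tail [ 0.53324233 -0.07797645  0.25042046]
groove end [ 0.53717143 -0.02180118  0.24839867]
jaw bottom/axis exp [0.54302766 0.10404191 0.24337192]
```

Triangulation puts the tail axis at about z 0.25 and the jaw axis at about 0.243. The shaft is level within the measuring error, and everything on it is above 0.23 m (0.19 needed). The other wares look unmoved and the arm is still, so I'll hand it in.

```bash
python3 -c "
from h import *
s=arm.observe();print(s['time'],s['ft_force'],s['width'],abs(s['dq']).max())
print(workorder.finish_job())"
```

```text
6.7167 [ 0.7648908  -0.01718008 -2.9996196 ] 0.02114987190708445 0.0015046985045497727
the job is handed in; nothing more can be done
None
```

The selector shaft is out of the case, held level and still in the gripper, and the job is handed in at 6.7 s. I gripped it by the jaw, raised it about 4 mm and tilted the jaw end up to 18° with the tail still inside. Then I slid it out along its own axis until the tail cleared the rim, lifted it straight up and levelled it.

**Last checks:**
- **Grip:** the fingers stand about 21 mm apart on the 22 mm jaw, and the wrist pictures show no slip. The wrist carries about 3 N, as expected for the shaft's weight.
- **Stillness:** the fastest joint was moving at under 0.002 rad/s.
- **Height:** the lowest part of the shaft is at about z 0.236 m; 0.19 m was needed.
- **Contact:** the highest wrist force I read was about 7 N, while the gripper closed. I only saw readings at the ends of moves. The other wares in the last pictures look unmoved.

**Level, where two checks disagreed slightly:** the tool's own angle is within about 0.2° of where it was when the shaft lay flat. The two-camera estimate puts the tail 3–7 mm above the jaw end, or 1–2°, which I take as pixel error.

**Small overshoots:** some moves went 3–5 mm past what I commanded. At 18° the shaft sat about 5 mm high, which cut the estimated rim clearance to about 4 mm. I lowered it before sliding it out.

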